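Find a cam's full lift on bench centres with a dial gauge

ROBOT

A 6-joint arm with a two-finger parallel gripper is mounted at the origin on a cart in front of the work surface, level with it; the furniture and walls round the work are solid. World frame = base frame: x ahead of the robot, y to its left, z up, the work surface at z = 0. Lengths are in mm, angles in rad, forces in N, time in s.
With the tool pointing down it reaches from about 350 to 775 mm from the base axis. Payload 7.3 kg.
Tool frame: the origin (TCP) lies midway between the tips of the shut fingers; the grasp point (between the pads) lies 19 mm behind it; x points along the fingers, y is the direction in which the jaws open and shut, and the axes are right-handed (so a half turn about x gives the same grasp; the last joint's range is limited). The gripper opens to 92 mm and grips with 3 to 60 N. Pads are 19 mm wide; open, the fingers measure 130 mm over their backs; the gripper's body (75 mm by 190 mm) begins 47 mm behind the grasp point.
Start: joints at [1.108, 0.342, 1.524, -0, 1.275, -0.146], TCP at [163.537, 498.899, 226.741] pointing down, gripper open.
Joint ranges: [-2.53, 2.53], [-0.77, 2.02], [0.04, 2.7], [-1, 4.14], [0.28, 2.66], [-3.11, 3.11]. Speed limits (rad/s): [2.57, 2.57, 3.14, 3.14, 3.14, 3.14].

INTERFACE

Orientations are given as [roll, pitch, yaw] about the fixed x, y, z axes, in that order (R = Rz(yaw) Ry(pitch) Rx(roll)).
In Python, from plant import bot gives the robot as it stands. The module is installed in compiled form; this text tells all that it offers.
- The arm moves only by the shell command python3 -m handwheel 'ROWS' [OPENING]. ROWS is JSON, a list that holds one entry, the list of rows, each a list of 4 numbers: the shift along the tool's x, y, z in cm, then the turn about the tool's x in rad. A call has 1 to 8 rows; each row shifts and turns the commanded pose from where the row before left it, along the tool's axes as they then stand; what a row does not reach is not made up. A row lasts 1/12 s, in which the tool goes at most 41.7 mm and 7.16 degrees, less where a joint would pass 70% of its speed; a pose out of reach is approached as far as the arm can. A call is refused whole if a number of a shift passes 4.17 or a number of a turn 0.125, either way. A call with a gripper value outside its range is refused whole. OPENING is the opening, from 0 (shut) to 1 (fully open), set as the call begins (- or left out, the last holds). The fingers move at their own pace and stop on an object; the grip force is fixed at half the most. Time passes only in rows, so rows that do not move let the fingers close. It gives the time, the measured TCP pose, the force and the opening at its end, in the units of the state.
- bot.get_obs(): the state, without advancing time (a new reading comes with each control period).
- bot.capture(name): name is "scene" or "top" or "wrist"; returns (picture, depth): 420x560x3 uint8, red, green, blue; 420x560 float32, mm along the optical axis (not along the pixel's ray), 0 where there is no reading.
- bot.camera_model(name): a dict with "fx", "fy", "cx", "cy" (pixels), "position" and "rotation" of the camera in the world. Camera axes: x right, y down, z forward; pixel columns grow to the right and rows downward; lengths in mm; the calibration is good to about 2 mm. A picture is of the moment at which its call begins: read the wrist's pose just before it. camera_model takes no time and is no camera call; for the wrist camera it gives the pose at the moment of the call.
- bot.close_job(): hands the job in, once; it reports no verdict.
Trained networks look in the newest picture that a camera, given by its name, has taken for a name from the list of things; names that differ only in an ending like _2 or _b are one class to them, and where a whole thing is asked for, a point or a joint stands for the part that bears it (a point fixed in the world has none). Each returns a list of dicts, best first, with "conf" (0 to 1); they miss things now and then, are a little off and sometimes report something else, mostly with a low value. They report only what shows in the picture. A call takes as long as a camera call.
- bot.find_in(camera, label): "bbox" ([left, top, width, height] in pixels, round what is visible of it).
- bot.spot_point(camera, label): "point" ([column, row] in pixels: a listed point, or the origin of a listed thing).
The state is a dict: "time": time; "joint_positions": joint angles; "dq": joint speeds; "tau": joint torques, N m; "tool_pos": TCP position; "tcp_rot": TCP orientation; "contact_force": force on the tool from outside, world axes, zero at the start; "moment": the same for the moment, N m; "grip_width": finger opening in mm.
Only numpy, scipy, OpenCV 4.12 (cv2) and the standard library are available. Lean on these libraries where they do the work, as an engineer would, in place of code of your own. Each camera call takes 0.05 s, during which the arm holds its last target.

TASK

The lift cam from the document feeder is set up on the bench centres and I want to mark its timing at full lift. Slide the dial gauge up by its tab until the plunger is pushed in about 4 mm on the round back of the cam, then turn the shaft with the crank, watching the gauge, to find the cam's highest point, and leave it standing there, against the plunger. Go gently: do not lift the shaft off its centres or push the plunger to the bottom of its travel, and leave the other things on the desk alone.

Things in the scene. Friction and masses are not known exactly. Their poses are not given: they have to be found in the camera images.
- bench: Bench centres: grey T-shaped cast stand, fixed to the desk. Origin on the desk top right under the middle of the cam; z up. The shaft runs along y, 75 mm above the desk; +y to the tailstock, -y to the headstock and crank (stocks 26 mm wide at y = +-82 mm, 88 mm high; tailstock lever 100 mm). +x runs along the cross rail that carries the gauge. Bed 60 x 190 x 22 mm.
- cam_centre (a point): Point on the shaft's axis in the middle of the cam (fixed to the bench, does not turn). Steel plate cam 14 mm wide: round back of 14 mm radius, straight flanks, one nose (radius 6 mm) reaching 24 mm (10 mm lift; rise and fall take 64 degrees each, alike). It turns with the crank, clamped at an unknown angle to it; at the start the nose is 60 degrees or more from the plunger.
- crank (a joint): Turn of crank and shaft (rad), no stops, either way allowed. 0: crank arm straight up; +1.57: arm towards the bench's +x (gauge side); 3.14 or -3.14: straight down. Friction holds it wherever it is left; about 3 N at the handle turns it, up to about 6 N while the nose climbs the plunger.
- shaft (a joint): How far the shaft has been lifted off its centres (m): 0 seated. Only the spring of the tail centre holds it: an upward pull of about 13 N begins to lift it, then 2 N a mm; at 2 mm it has come off. A handle carried on a circle that is not its own is pulled up or pushed down, so watch the force.
- handle: Black crank handle: sleeve 13 mm in diameter, 46 mm long, along the bench's y, spinning freely on its pin. Origin at its middle: bench y -135 mm, x = 30 mm * sin(crank), height 75 mm + 30 mm * cos(crank). Nothing lies under it or past its free end; the crank arm is at y -99 to -110. Pinch it from above (fingers on its +x and -x sides) and carry it round its circle.
- gauge (a joint): Position of the dial gauge's saddle on the cross rail (m): 0 fully back, grows as it slides towards the cam (bench -x), stop at 0.046. It stays where it is left (about 6 N to slide it).
- gauge_tab (a point): Grip point on the gauge's upright pull tab, a plate 10 mm thick (bench x) and 24 mm wide (bench y), top edge 102 mm above the desk; the point lies on its middle, 92 mm up, at bench x = 147 mm minus gauge. Pinch it across its 24 mm width; the round dial (48 mm in diameter, top 87 mm up) begins 16 mm in front of it, towards the cam.
- plunger (a joint): How far the sprung plunger is pushed into the gauge (m): 0 free, 0.018 at the bottom of its travel; spring 0.9 N free, 2.5 N fully in. The needle of the white dial, which faces up, shows the same: towards the cam at 0, clockwise from above, one turn for 20 mm, twenty 1 mm marks.
- plunger_tip (a point): Front of the plunger's ball end (8 mm in diameter), 75 mm above the desk. Its bench x = 50 mm - gauge + plunger; that is 14 mm when it bears on the cam's round back and 24 mm on the top of the nose, however the gauge is set.
- pin_tin: Round tin, 58 mm in diameter, 24 mm high, in the corner between bed and cross rail (bystander). Origin at its underside.
- tape_roll: Roll of masking tape lying flat, 74 mm in diameter, 19 mm high (bystander). Origin at its underside.
- note_pad: Block of sticky notes, 38 x 51 x 16 mm (bystander). Origin at its underside.
- marker_black: Felt marker lying on the desk, 130 mm long (bystander).
- cup: White coffee cup on a wooden saucer, 55 mm high (bystander). Origin at its underside.

How it is judged:
By the outcome, as a careful person would: the job done as asked, in the order asked, and still so for the second after the job is handed in, with the robot touching nothing.
It also fails if it takes over 67 s, if anything falls off the work surface, if the arm or the gripper's body presses on something with over 40 N, if the wrist force passes 120 N, or if a joint passes its speed limit or range.

## Working session

There is one attempt and no reset: what is moved stays moved. The work goes in short steps, Python scripts to look and compute and a shell command to move; the robot and the scene stay as the last step left them, time stands still between calls to the robot, and variables do not carry over. Pictures are saved under pics/ and viewed, and the job is handed in when it is done.

```bash
mkdir -p pics; cat > h.py <<'E'
import numpy as np,cv2
from plant import bot
def cap(n,f=None):
    p,d=bot.capture(n)
    if f: cv2.imwrite('pics/'+f+'.png',p[:,:,::-1])
    return p,d
def w(cam,u,v,depth,m=None):
    m=m or bot.camera_model(cam)
    c=np.array([(u-m['cx'])/m['fx']*depth,(v-m['cy'])/m['fy']*depth,depth])
    return np.array(m['position'])+np.array(m['rotation'])@c
def atz(cam,u,v,z,m=None):
    m=m or bot.camera_model(cam)
    r=np.array(m['rotation'])@np.array([(u-m['cx'])/m['fx'],(v-m['cy'])/m['fy'],1])
    p=np.array(m['position']); return p+r*(z-p[2])/r[2]
def px(cam,P,m=None):
    m=m or bot.camera_model(cam)
    c=np.array(m['rotation']).T@(np.array(P)-np.array(m['position']))
    return c[0]/c[2]*m['fx']+m['cx'],c[1]/c[2]*m['fy']+m['cy']
E
python3 - <<'E'
from h import *
np.set_printoptions(precision=3,suppress=True)
o=bot.get_obs()
print(o)
for c in ['scene','top']:
    p,d=cap(c,c+'0')
    print(c,bot.camera_model(c))
    for l in ['bench','cam_centre','handle','gauge_tab','plunger_tip']:
        for r in bot.spot_point(c,l)[:2]:
            u,v=r['point']; dd=d[int(v),int(u)]
            z={'bench':0,'cam_centre':75,'gauge_tab':92,'plunger_tip':75,'handle':75}[l]
            print(l,r['conf'],r['point'],w(c,u,v,dd),atz(c,u,v,z))
print(bot.get_obs()['time'])
E
```

```text
{'time': 0.0, 'joint_positions': array([ 1.108,  0.343,  1.525,  0.   ,  1.275, -0.146]), 'dq': array([-0.   ,  0.002, -0.   ,  0.003, -0.001, -0.001]), 'tau': array([  0.001, -43.124, -24.423,   0.072,   0.056,  -0.   ]), 'tool_pos': array([163.332, 498.506, 226.051]), 'tcp_rot': array([-1.721,  1.569, -2.038]), 'contact_force': array([ 0.59 ,  0.332, -0.871]), 'moment': array([-0.042, -0.033,  0.008]), 'grip_width': 92.09112761667336}
scene {'fx': 485.09697531641183, 'fy': 485.09697531641183, 'cx': 272.7794382752217, 'cy': 214.23283019224198, 'position': array([  98.929, -846.42 ,  860.379]), 'rotation': array([-2.273,  0.017, -0.534])}Traceback (most recent call last):
  File "<stdin>", line 12, in <module>
  File "h.py", line 14, in atz
    p=np.array(m['position']); return p+r*(z-p[2])/r[2]
                                                   ~^^^
IndexError: invalid index to scalar variable.
```

```bash
cat > h.py <<'E'
import numpy as np,cv2
from scipy.spatial.transform import Rotation as Ro
from plant import bot
np.set_printoptions(precision=3,suppress=True)
def R(a): return Ro.from_euler('xyz',a).as_matrix()
def cap(n,f=None):
    p,d=bot.capture(n)
    if f: cv2.imwrite('pics/'+f+'.png',p[:,:,::-1])
    return p,d
def w(cam,u,v,depth,m=None):
    m=m or bot.camera_model(cam)
    c=np.array([(u-m['cx'])/m['fx']*depth,(v-m['cy'])/m['fy']*depth,depth])
    return np.array(m['position'])+R(m['rotation'])@c
def atz(cam,u,v,z,m=None):
    m=m or bot.camera_model(cam)
    r=R(m['rotation'])@np.array([(u-m['cx'])/m['fx'],(v-m['cy'])/m['fy'],1])
    p=np.array(m['position']); return p+r*(z-p[2])/r[2]
def px(cam,P,m=None):
    m=m or bot.camera_model(cam)
    c=R(m['rotation']).T@(np.array(P)-np.array(m['position']))
    return c[0]/c[2]*m['fx']+m['cx'],c[1]/c[2]*m['fy']+m['cy']
E
python3 - <<'E'
from h import *
for c in ['scene','top']:
    p,d=cap(c,c+'0'); np.save('pics/'+c+'0.npy',d)
    print(c,bot.camera_model(c))
    for l in ['bench','cam_centre','handle','gauge_tab','plunger_tip']:
        for r in bot.spot_point(c,l)[:2]:
            u,v=r['point']; dd=d[int(v),int(u)]
            z={'bench':0,'cam_centre':75,'gauge_tab':92,'plunger_tip':75,'handle':75}[l]
            print(l,r['conf'],r['point'],w(c,u,v,dd),atz(c,u,v,z))
print(bot.get_obs()['time'])
print(R(bot.get_obs()['tcp_rot']))
E
```

```text
scene {'fx': 485.09697531641183, 'fy': 485.09697531641183, 'cx': 272.7794382752217, 'cy': 214.23283019224198, 'position': array([  98.929, -846.42 ,  860.379]), 'rotation': array([-2.273,  0.017, -0.534])}
bench 0.68 [228.5, 225.7] [470.142  37.636  18.686] [478.384  57.263   0.   ]
cam_centre 0.69 [224.8, 206.6] [465.793  38.672  84.527] [470.298  49.539  75.   ]
handle 0.64 [244.4, 238.9] [473.973 -45.791  36.129] [456.286 -83.548  75.   ]
gauge_tab 0.78 [269.7, 186.1] [662.317 153.462  -2.098] [600.85   44.373  92.   ]
top {'fx': 401.8160289944104, 'fy': 401.8160289944104, 'cx': 279.11265764295894, 'cy': 210.764791756126, 'position': array([ 504.504,  -28.982, 1084.779]), 'rotation': array([-3.088, -0.021, -1.598])}
bench 0.85 [243.5, 243.1] [480.038  38.535  90.999] [477.798  44.717   0.   ]
cam_centre 0.73 [237.2, 241.7] [482.431  59.886  19.662] [483.577  55.269  75.   ]
handle 0.49 [293.4, 257.9] [439.546 -83.91   80.262] [439.206 -84.198  75.   ]
gauge_tab 0.57 [239.3, 182.2] [638.688  50.032  30.549] [630.866  45.427  92.   ]
plunger_tip 0.58 [241.2, 227.9] [518.445  48.156  24.888] [517.786  44.509  75.   ]
0.7
[[ 0.     0.312  0.95 ]
 [ 0.     0.95  -0.312]
 [-1.     0.     0.   ]]
```

View pics/scene0.png

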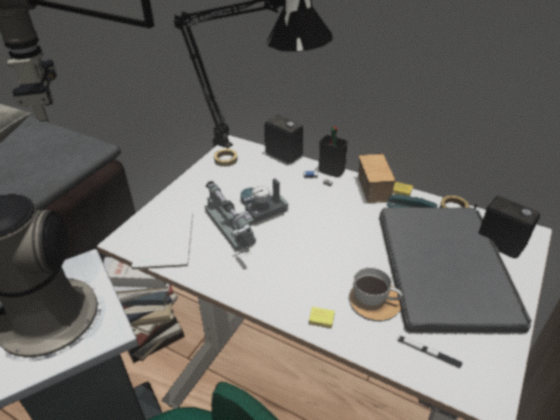

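View pics/top0.png

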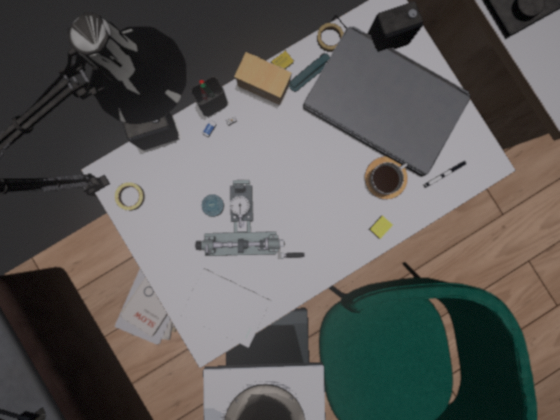

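```bash
python3 - <<'E'
import cv2,numpy as np
p=cv2.imread('pics/top0.png')[165:280,175:325]
cv2.imwrite('pics/top0c.png',cv2.resize(p,None,fx=5,fy=5,interpolation=cv2.INTER_CUBIC))
E
```

```text
(no output)
```

View pics/top0c.png

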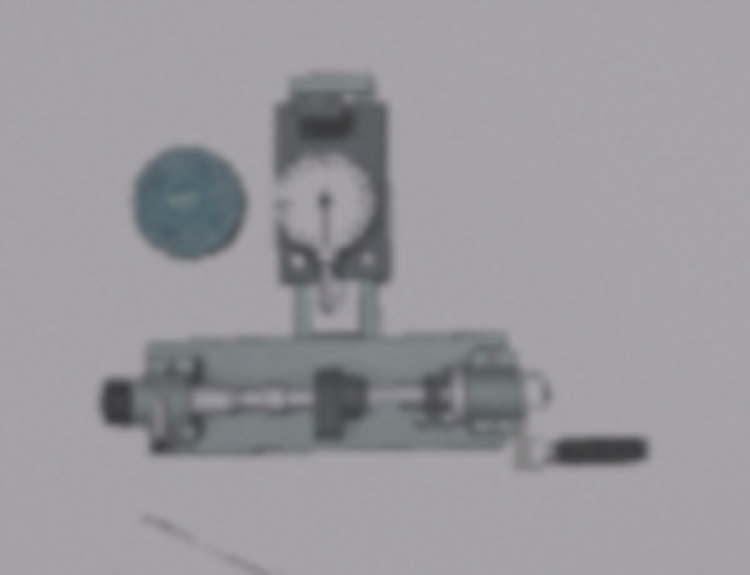

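```bash
python3 - <<'E'
from h import *
d=np.load('pics/top0.npy'); m=bot.camera_model('top')
V,U=np.mgrid[165:280,185:325]; 
P=np.array([w('top',u,v,d[v,u],m) for u,v in zip(U.ravel(),V.ravel())])
for a,b in [(30,70),(70,84),(84,96),(96,115)]:
    s=P[(P[:,2]>a)&(P[:,2]<b)&(d[V.ravel(),U.ravel()]>0)]
    print(a,b,len(s),s.min(0),s.max(0))
s=P[(P[:,2]>15)&(P[:,2]<26)&(P[:,0]<510)]; q=cv2.minAreaRect(s[:,:2].astype('float32'));print(q)
# map points
for u in range(276,306,1):
    col=[(v,round(P[(V.ravel()==v)&(U.ravel()==u)][0][2])) for v in range(248,262)]
    print(u,[z for v,z in col])
print(w('top',300,254,d[254,300],m))
E
```

```text
30 70 602 [456.388 -47.588  30.088] [644.695 146.045  59.646]
70 84 511 [ 439.97  -113.481   72.516] [615.786 157.886  83.994]
84 96 664 [ 445.283 -107.708   84.001] [623.498 156.385  95.779]
96 115 65 [456.149  33.579  96.014] [625.937 132.226 106.431]
((451.2196350097656, 50.194358825683594), (116.87588500976562, 188.85731506347656), 1.227866768836975)
276 [85, 56, 52, 51, 20, 26, 0, 4, -1, 0, -1, 2, 1, 0]
277 [77, 52, 49, 49, 1, -1, 1, -1, -2, 0, -1, 1, -1, 4]
278 [50, 48, 49, 0, 1, -1, 2, 1, -3, -2, -2, 4, 1, 1]
279 [0, -1, -2, -3, 2, 4, -1, 2, -2, -5, 0, 2, -2, 1]
280 [0, 2, 2, 0, -1, 4, 1, -3, 1, 3, -1, 1, 2, 2]
281 [84, 84, 81, 84, 81, 80, 87, 84, 85, 82, 82, 2, 4, 0]
282 [79, 82, 83, 85, 81, 84, 84, 87, 86, 83, 79, 2, 0, 2]
283 [82, 79, 82, 83, 80, 84, 84, 84, 85, 82, 79, -2, -2, 2]
284 [-3, 0, 0, 2, 1, -2, 78, 81, -4, -2, 1, 2, 2, 0]
285 [-1, 2, -1, 1, 2, 1, 79, 76, 3, 3, 6, -2, 2, 1]
286 [-1, 1, 0, 1, 0, 79, 79, 81, 79, 4, 0, 3, -1, 4]
287 [0, 0, -4, 1, 1, 78, 82, 83, 81, 1, 1, -2, 2, 1]
288 [0, 1, 3, 4, 2, 80, 82, 84, 78, 79, 2, 0, 0, -1]
289 [-1, 1, 1, 3, 0, 83, 84, 84, 8
[... 227 characters left out ...]
, 1, 1, 1, 3]
294 [-2, -1, 1, 0, 78, 82, 83, 82, 82, 77, 1, 0, -1, -1]
295 [4, 2, 0, 1, 82, 83, 86, 83, 81, 75, 0, 1, 2, -1]
296 [1, 0, -2, -1, 77, 84, 82, 80, 84, 73, 0, 2, -1, 5]
297 [1, 3, -1, 5, 79, 82, 80, 84, 80, -1, -2, 2, 1, 0]
298 [4, 0, -2, 0, 77, 82, 81, 82, 83, 3, -1, 4, 0, -1]
299 [-2, 4, 3, -3, 82, 82, 82, 80, 81, -2, -1, -1, 0, 3]
300 [3, -2, 0, 3, 81, 81, 86, 82, 81, 2, 0, 4, 4, 3]
301 [1, 3, 0, 3, 80, 80, 79, 82, 80, 0, -3, 3, 0, 1]
302 [-1, 2, 3, 3, 78, 83, 83, 86, 84, 0, -1, -2, 1, 3]
303 [2, -1, 2, 0, 81, 83, 82, 85, 82, 2, -1, 0, 1, 1]
304 [-3, 2, 2, 4, -1, 82, 82, 82, 84, -2, 0, 0, 1, 0]
305 [5, 0, 2, -3, -2, 77, 80, 78, 2, -3, -2, -2, 1, 1]
[ 449.053 -100.251   85.902]
```

```bash
python3 - <<'E'
from h import *
d=np.load('pics/top0.npy'); m=bot.camera_model('top')
C=[(147,343),(508,333),(514,447),(150,455)]
Q=np.array([atz('top',175+x/5,165+y/5,22,m) for x,y in C]); print(Q,Q.mean(0))
print(np.linalg.norm(Q[0]-Q[1]),np.linalg.norm(Q[1]-Q[2]))
for a,b in [(0,1),(3,2)]:
    v=Q[a]-Q[b]; print('yaw',np.arctan2(-v[0],v[1]))
V,U=np.mgrid[165:280,185:325]; V=V.ravel();U=U.ravel()
P=np.array([w('top',u,v,d[v,u],m) for u,v in zip(U,V)])
h=P[(U>=286)&(U<=304)&(P[:,2]>70)]; print('handle',h.mean(0),len(h)); 
c=np.cov(h[:,:2].T); e,E=np.linalg.eigh(c); v=E[:,1]; print('axis yaw',np.arctan2(-v[0],v[1]),)
t=P[(P[:,0]>600)&(P[:,2]>94)]; print('tab',t.mean(0),t.min(0),t.max(0),len(t))
g=P[(P[:,0]>540)&(P[:,0]<615)&(P[:,2]>80)&(P[:,2]<92)]; print('dial',g.mean(0),g.min(0),g.max(0),len(g))
t=P[(P[:,0]<520)&(P[:,2]>84)&(abs(P[:,1]-45)>60)&(U<280)]
for s in (t[t[:,1]<45],t[t[:,1]>45]): print('stock',s.mean(0),s.min(0),s.max(0),len(s))
for n,x,y in [('tab',326,117),('dialc',326,203),('tip',328,312),('handle0',552,450),('handle1',648,450)]:
    z={'tab':102,'dialc':87,'tip':75}.get(n,76); print(n,atz('top',175+x/5,165+y/5,z,m))
E
```

```text
[[506.143 145.318  22.   ]
 [506.17  -44.729  22.   ]
 [446.136 -46.257  22.   ]
 [447.439 144.783  22.   ]] [476.472  49.779  22.   ]
190.04707292250689 60.053837260900714
yaw 0.0001444381855833035
yaw -0.006819655444202298
handle [451.946 -84.054 147.487] 106
axis yaw -0.593962063699411
tab [620.159  45.086 102.152] [615.153  33.579  95.424] [625.937  55.663 106.431] 47
dial [575.042  45.648  86.666] [547.351  22.814  81.197] [614.829  70.31   91.877] 308
stock [484.25  -31.447 320.428] [465.517 -49.202  84.072] [ 504.504  -16.421 1084.779] 150
stock [476.754 132.727  88.921] [456.149 106.986  84.114] [487.779 156.385 102.832] 137
tab [614.258  42.815 102.   ]
dialc [573.029  44.87   87.   ]
tip [519.079  45.982  75.   ]
handle0 [447.063 -64.339  76.   ]
handle1 [ 445.682 -112.408   76.   ]
```

```bash
python3 -m handwheel '[[[0,0,0,-0.106],[0,0,0,-0.106],[0,0,0,-0.106],[0,-2.0,1.5,0],[0,-3.3,2.4,0],[0,-3.3,2.4,0],[0,-3.3,2.4,0],[0,-3.3,2.4,0]]]' 0.5
python3 -m handwheel '[[[0,-3.3,2.4,0],[0,-3.3,2.4,0],[0,-3.3,2.4,0],[0,-3.3,2.4,0],[0,-3.3,2.4,0],[0,-3.3,2.4,0],[0,-3.3,2.4,0],[0,-2,1.5,0]]]'
python3 - <<'E'
from h import *
o=bot.get_obs();print(o)
print(R(o['tcp_rot']))
m=bot.camera_model('wrist');print(m)
p,d=cap('wrist','w1');np.save('pics/w1.npy',d)
for l in ['bench','cam_centre','handle','gauge_tab','plunger_tip']:
        for r in bot.spot_point('wrist',l)[:2]:
            u,v=r['point']
            z={'bench':0,'cam_centre':75,'gauge_tab':92,'plunger_tip':75,'handle':75}[l]
            print(l,r['conf'],r['point'],w('wrist',u,v,d[int(v),int(u)],m),atz('wrist',u,v,z,m))
E
```

```text
time: 1.37
tool_pos: [275.3, 345.6, 226.8]
tcp_rot: [0.627, 1.57, 0.63]
contact_force: [0.8, 0.4, 0.3]
grip_width: 47.0
time: 2.03
tool_pos: [459.9, 93.0, 226.9]
tcp_rot: [-0.506, 1.569, -0.507]
contact_force: [0.2, 0.4, -0.2]
grip_width: 45.8
{'time': 2.0333, 'joint_positions': array([ 0.037,  0.239,  1.67 , -0.001,  1.232, -1.533]), 'dq': array([-0.51 ,  0.217, -0.283,  0.022,  0.085, -0.497]), 'tau': array([  1.547, -38.442, -22.68 ,  -0.211,   0.079,   0.258]), 'tool_pos': array([459.918,  93.022, 226.881]), 'tcp_rot': array([-0.506,  1.569, -0.507]), 'contact_force': array([ 0.216,  0.405, -0.248]), 'moment': array([ 0.027,  0.039, -0.048]), 'grip_width': 45.796490553032434}
[[ 0.001  0.001  1.   ]
 [-0.001  1.    -0.001]
 [-1.    -0.001  0.001]]
{'fx': 301.8457685166889, 'fy': 301.8457685166889, 'cx': 279.368180977891, 'cy': 206.38842305983124, 'position': array([389.626,  92.886, 385.586]), 'rotation': array([2.873, 0.001, 1.569])}
bench 0.89 [246.1, 194.3] [474.154  51.323  21.861] [479.235  48.825   0.   ]
cam_centre 0.92 [237.1, 204.4] [467.932  50.133  93.268] [472.826  47.461  75.   ]
handle 0.57 [102.7, 179.2] [444.391 -88.203  80.574] [445.391 -91.513  75.   ]
gauge_tab 0.88 [240.4, 335.1] [435.087  84.074 328.382] [622.94   47.661  92.   ]
plunger_tip 0.58 [239.9, 248.1] [540.058  42.948  35.344] [523.025  48.602  75.   ]
```

View pics/w1.png

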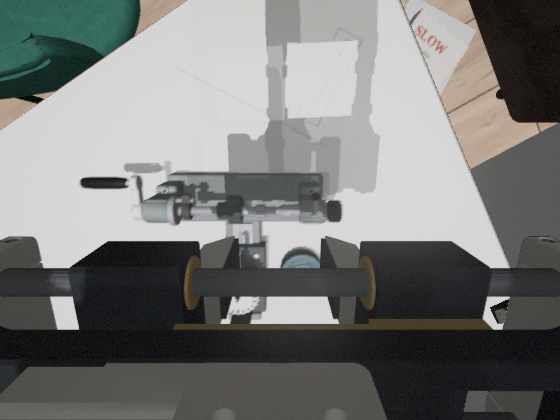

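```bash
python3 -m handwheel '[[[0,-1.14,4.0,0],[0,-1.14,4.0,0],[0,-1.14,4.0,0],[0,-1.14,4.0,0],[3.5,0,0,0],[3.0,0,0,0],[3,0,0,0],[0,0,0,0]]]' 0.5
python3 - <<'E'
from h import *
o=bot.get_obs();print(o['tool_pos'],R(o['tcp_rot']))
m=bot.camera_model('wrist');print(m)
p,d=cap('wrist','w2');np.save('pics/w2.npy',d)
for l in ['bench','cam_centre','handle','gauge_tab','plunger_tip']:
        for r in bot.spot_point('wrist',l)[:2]:
            u,v=r['point']
            z={'bench':0,'cam_centre':75,'gauge_tab':92,'plunger_tip':75,'handle':75}[l]
            print(l,r['conf'],r['point'],w('wrist',u,v,d[int(v),int(u)],m),atz('wrist',u,v,z,m))
E
```

```text
time: 3.0
tool_pos: [613.9, 52.6, 125.4]
tcp_rot: [3.073, 1.559, 3.076]
contact_force: [-1.7, 0.0, -0.5]
grip_width: 45.7
[613.945  52.649 125.42 ] [[-0.012 -0.003  1.   ]
 [ 0.001  1.     0.003]
 [-1.     0.001 -0.012]]
{'fx': 301.8457685166889, 'fy': 301.8457685166889, 'cx': 279.368180977891, 'cy': 206.38842305983124, 'position': array([545.742,  51.961, 285.05 ]), 'rotation': array([ 2.886, -0.001,  1.573])}
bench 0.91 [274.1, 45.9] [483.341  47.875  22.464] [478.002  47.525   0.   ]
cam_centre 0.67 [274.1, 12.7] [481.768  48.948  88.815] [477.264  48.736  75.   ]
gauge_tab 0.95 [268.3, 241.9] [617.009  45.118 102.659] [621.174  44.718  92.   ]
plunger_tip 0.62 [270.9, 95.7] [525.952  46.645  79.734] [525.495  46.523  75.   ]
```

View pics/w2.png

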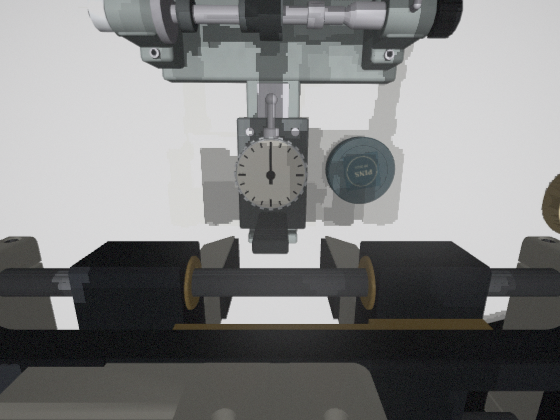

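```bash
python3 -m handwheel '[[[0,-0.75,0.75,0],[1.0,0,0,0],[0,0,0,0],[0,0,0,0]]]' 0.5
python3 - <<'E'
from h import *
o=bot.get_obs();print(o['tool_pos'],R(o['tcp_rot']))
m=bot.camera_model('wrist')
p,d=cap('wrist','w3');np.save('pics/w3.npy',d)
V,U=np.mgrid[220:270,235:310];V=V.ravel();U=U.ravel()
P=np.array([w('wrist',u,v,d[v,u],m) for u,v in zip(U,V)])
k=(P[:,2]>97)&(P[:,2]<107); t=P[k]; print(len(t),t.mean(0),t.min(0),t.max(0),U[k].min(),U[k].max(),V[k].min(),V[k].max())
# finger tips
print([ [round(x) for x in w('wrist',u,265,d[265,u],m)] for u in range(200,245,5)])
for r in bot.spot_point('wrist','gauge_tab')[:2]: print(r, atz('wrist',*r['point'],92,m))
E
```

```text
time: 3.63
tool_pos: [625.1, 43.1, 120.9]
tcp_rot: [2.991, 1.569, 2.992]
contact_force: [0.6, 0.3, -0.3]
grip_width: 46.0
[625.119  43.091 120.898] [[-0.002 -0.001  1.   ]
 [ 0.     1.     0.001]
 [-1.     0.    -0.002]]
636 [619.55   45.991 102.001] [614.928  34.176  97.052] [625.406  58.147 104.308] 266 304 222 239
[[597, 18, 195], [616, 9, 157], [615, 12, 158], [615, 14, 159], [615, 17, 158], [617, 18, 155], [618, 20, 152], [625, 20, 138], [693, 3, 0]]
{'point': [285.8, 228.3], 'conf': 0.94} [621.305  46.905  92.   ]
```

View pics/w3.png

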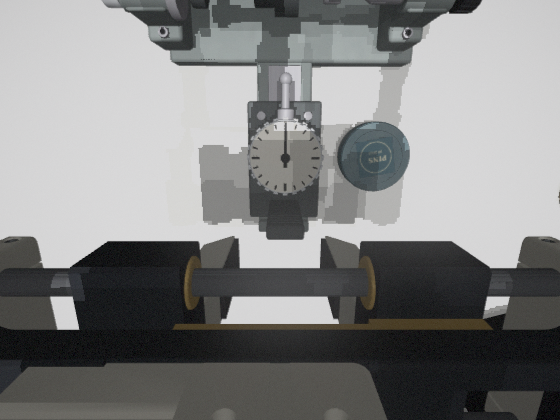

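```bash
python3 -m handwheel '[[[0,0.3,-0.45,0],[1.2,0,0,0],[1.2,0,0,0],[1.2,0,0,0],[1.1,0,0,0],[0,0,0,0],[0,0,0,0]]]' 0.5
python3 - <<'E'
from h import *
m=bot.camera_model('wrist');print(bot.get_obs()['contact_force'])
p,d=cap('wrist','w4')
E
```

```text
time: 4.32
tool_pos: [620.7, 46.5, 74.4]
tcp_rot: [2.979, 1.57, 2.98]
contact_force: [-0.6, 0.5, -0.1]
grip_width: 46.1
[-0.617  0.5   -0.096]
```

View pics/w4.png

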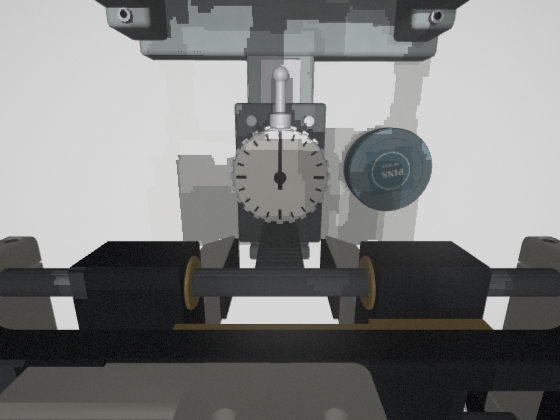

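```bash
python3 -m handwheel '[[[0,0,0,0],[0,0,0,0],[0,0,0,0],[0,0,0,0],[0,0,0,0],[0,0,0,0]]]' 0.2
```

```text
time: 4.87
tool_pos: [621.3, 46.5, 75.2]
tcp_rot: [0.26, 1.57, 0.261]
contact_force: [-1.0, 1.4, 2.9]
grip_width: 23.5
```

```bash
python3 -m handwheel '[[[0,0.01,-0.5,0],[0,0.01,-0.5,0],[0,0.01,-0.5,0],[0,0.01,-0.5,0],[0,0.01,-0.5,0],[0,0.01,-0.5,0],[0,0.01,-0.5,0],[0,0,0,0]]]' 0.2
python3 - <<'E'
from h import *
print(bot.get_obs()['contact_force'])
p,d=cap('wrist','w5');
E
```

```text
time: 5.53
tool_pos: [587.1, 46.6, 75.2]
tcp_rot: [-0.139, 1.567, -0.138]
contact_force: [4.0, -1.6, 0.1]
grip_width: 23.7
[ 3.952 -1.634  0.054]
```

View pics/w5.png

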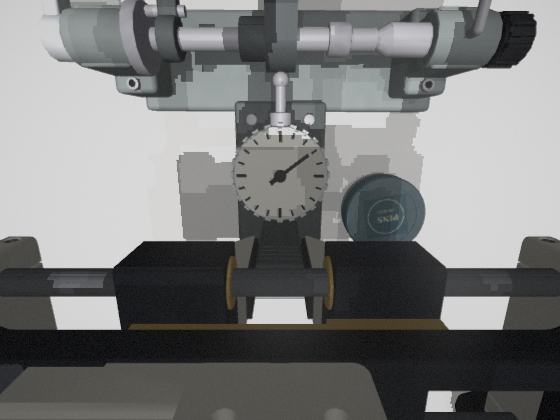

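```bash
python3 - <<'E'
from h import *
m=bot.camera_model('wrist');
p,d=cap('wrist','w6');np.save('pics/w6.npy',d)
for l in ['bench','cam_centre','handle','gauge_tab','plunger_tip']:
    for r in bot.spot_point('wrist',l)[:2]:
        u,v=r['point']
        z={'bench':0,'cam_centre':75,'gauge_tab':92,'plunger_tip':75,'handle':75}[l]
        print(l,r['conf'],r['point'],atz('wrist',u,v,z,m))
for u,v in [(140,40),(220,40),(300,40),(355,40),(400,40),(281,78)]:
    print(u,v,w('wrist',u,v,d[v,u],m))
for u in (272,278,284,290): print(u,[(v,tuple(w('wrist',u,v,d[v,u],m)[[0,2]].round(0))) for v in range(0,82,4)])
c=cv2.resize(p[0:240,180:400],None,fx=2.5,fy=2.5,interpolation=cv2.INTER_CUBIC)
cv2.imwrite('pics/w6c.png',c[:,:,::-1])
E
```

```text
bench 0.56 [284.3, 67.8] [478.726  49.674   0.   ]
cam_centre 0.7 [277.4, 34.2] [476.261  45.268  75.   ]
gauge_tab 0.65 [275.5, 265.8] [587.558  44.204  92.   ]
plunger_tip 0.94 [280.4, 73.4] [493.349  46.697  75.   ]
140 40 [481.673 -14.635  87.45 ]
220 40 [479.952  19.001  80.192]
300 40 [479.958  55.649  80.187]
355 40 [480.096  80.714  80.747]
400 40 [480.317 100.918  81.662]
281 78 [496.103  46.969  80.1  ]
272 [(0, (np.float64(468.0), np.float64(93.0))), (4, (np.float64(470.0), np.float64(93.0))), (8, (np.float64(471.0), np.float64(92.0))), (12, (np.float64(472.0), np.float64(92.0))), (16, (np.float64(473.0), np.float64(91.0))), (20, (np.float64(475.0), np.float64(92.0))), (24, (np.float64(477.0), np.float64(91.0))), (28, (np.float64(478.0), np.float64(91.0))), (32, (np.float64(479.0), np.float64(91.0))), (36, (np.float64(481.0), np.float64(90.0))), (40, (np.float64(482.0), np.float64(89.0))), (44, (np.float64(484.0), np.float64(89.0))), (48, (np.float64(485.0), np.float64(88.0))), (52, (np.float64(486.0), np.float64(88.0))), (56, (np.float64(488.0), np.float64(86.0))), (60, (
[... 2404 characters left out ...]
5.0), np.float64(91.0))), (24, (np.float64(476.0), np.float64(90.0))), (28, (np.float64(478.0), np.float64(91.0))), (32, (np.float64(479.0), np.float64(90.0))), (36, (np.float64(480.0), np.float64(89.0))), (40, (np.float64(482.0), np.float64(90.0))), (44, (np.float64(484.0), np.float64(90.0))), (48, (np.float64(485.0), np.float64(88.0))), (52, (np.float64(486.0), np.float64(87.0))), (56, (np.float64(488.0), np.float64(87.0))), (60, (np.float64(489.0), np.float64(84.0))), (64, (np.float64(490.0), np.float64(82.0))), (68, (np.float64(492.0), np.float64(81.0))), (72, (np.float64(493.0), np.float64(74.0))), (76, (np.float64(487.0), np.float64(24.0))), (80, (np.float64(490.0), np.float64(24.0)))]
```

View pics/w6c.png

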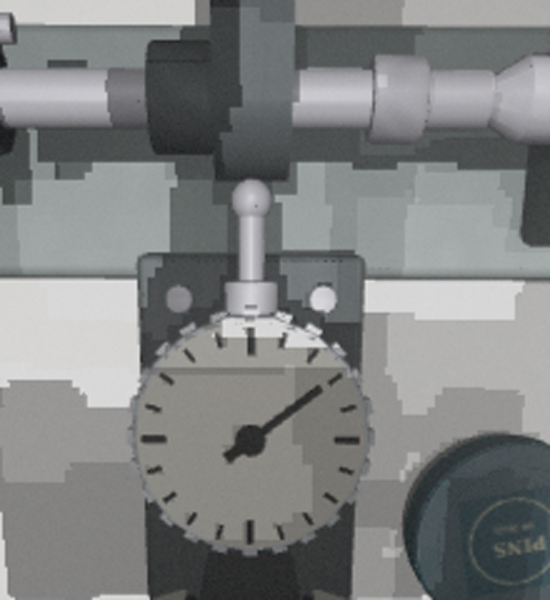

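```bash
python3 -m handwheel '[[[0,0,-0.08,0],[0,0,0,0],[0,0,0,0]]]' 0.2
cat > dial.py <<'E'
from h import *
import sys
n=sys.argv[1]
m=bot.camera_model('wrist');o=bot.get_obs();print(o['time'],o['tool_pos'],o['contact_force'])
p,d=cap('wrist',n)
c=cv2.resize(p[110:235,220:345],None,fx=4.5,fy=4.5,interpolation=cv2.INTER_CUBIC)
cv2.imwrite('pics/%sc.png'%n,c[:,:,::-1])
E
python3 dial.py w7
```

```text
time: 6.13
tool_pos: [586.7, 46.6, 75.2]
tcp_rot: [-0.147, 1.567, -0.146]
contact_force: [6.6, -1.7, 0.7]
grip_width: 23.9
6.1333 [586.723  46.604  75.224] [ 6.571 -1.743  0.72 ]
```

View pics/w7c.png

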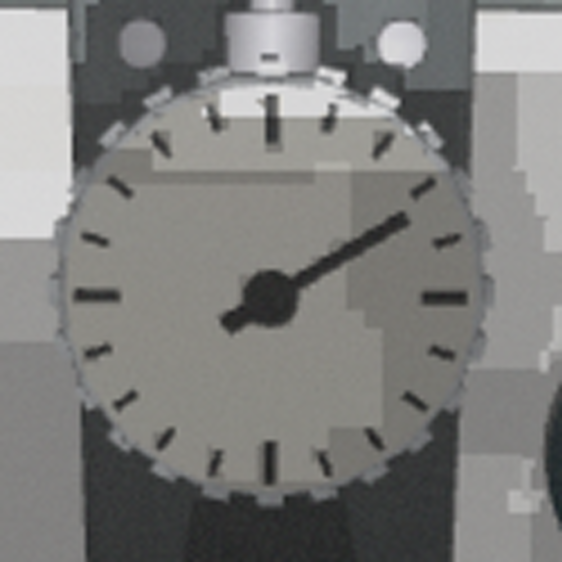

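```bash
python3 -m handwheel '[[[0,0,-0.07,0],[0,0,0,0],[0,0,0,0]]]' 0.2
python3 dial.py w8
```

```text
time: 6.43
tool_pos: [586.1, 46.6, 75.2]
tcp_rot: [-0.13, 1.567, -0.129]
contact_force: [6.5, -2.8, 0.7]
grip_width: 23.9
6.4333 [586.149  46.614  75.226] [ 6.531 -2.801  0.698]
```

View pics/w8c.png

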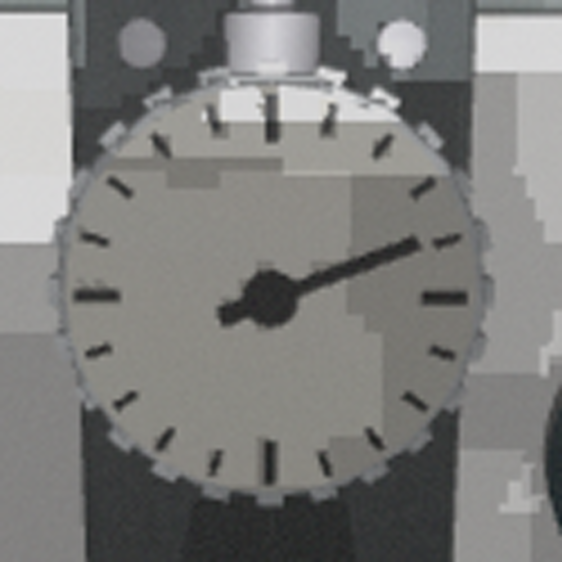

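```bash
python3 -m handwheel '[[[0,0,0,0],[0,0,0,0],[0,0,0,0],[0,0,0,0],[0,0,0,0]]]' 0.5
python3 dial.py w9
python3 -m handwheel '[[[-1.5,0,0,0],[-3,0,0,0],[-4,0,0,0],[-3,0,0,0],[-1.5,0,0,0]]]' 0.5
```

```text
time: 6.9
tool_pos: [584.1, 47.2, 74.4]
tcp_rot: [2.952, 1.57, 2.953]
contact_force: [-0.8, -0.3, 0.3]
grip_width: 45.2
6.9 [584.052  47.201  74.441] [-0.836 -0.328  0.32 ]
time: 7.37
tool_pos: [585.9, 47.1, 209.2]
tcp_rot: [-0.033, 1.565, -0.032]
contact_force: [0.4, 0.4, 0.8]
grip_width: 46.3
```

View pics/w9c.png

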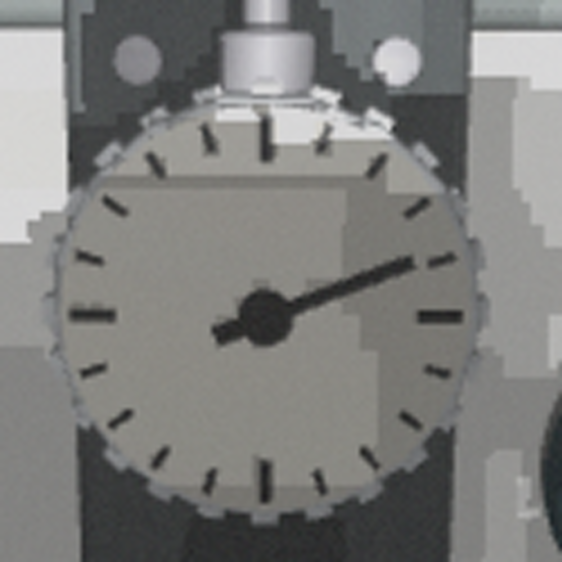

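```bash
python3 -m handwheel '[[[0,-2.7,-2.84,0],[0,-2.7,-2.84,0],[0,-2.7,-2.84,0],[0,-2.7,-2.84,0],[0,-2.7,-2.84,0],[0,0,0,0.1225],[0,0,0,0.1225],[0,0,0,0.1225]]]' 0.5
python3 -m handwheel '[[[0,0,0,0.1225],[0,0,0,0.1225],[0,0,0,0.1225],[0,0,0,0.1225],[0,0,0,0.1225],[0,0,0,0.1225],[0,0,0,0.1225],[0,0,0,0.1225]]]' 0.5
python3 -m handwheel '[[[0,0,0,0.1225],[0,0,0,0.1225],[0,0,0,0],[0,0,0,0]]]' 0.5
python3 - <<'E'
from h import *
o=bot.get_obs();print(o['joint_positions'],R(o['tcp_rot']))
m=bot.camera_model('wrist')
p,d=cap('wrist','w10');np.save('pics/w10.npy',d)
print(m)
for l in ['handle','cam_centre','plunger_tip']:
    for r in bot.spot_point('wrist',l)[:2]: print(l,r, atz('wrist',*r['point'],75,m))
E
```

```text
time: 8.03
tool_pos: [442.2, -88.8, 205.0]
tcp_rot: [0.48, 1.57, 0.106]
contact_force: [-0.1, 0.5, 0.3]
grip_width: 45.7
time: 8.7
tool_pos: [442.5, -88.0, 204.7]
tcp_rot: [-2.544, 1.57, 2.387]
contact_force: [0.1, -0.6, -0.9]
grip_width: 45.8
time: 9.03
tool_pos: [442.6, -88.1, 204.7]
tcp_rot: [-2.313, 1.571, 2.382]
contact_force: [-0.3, 0.1, -1.1]
grip_width: 45.6
[-0.367  0.229  1.75   0.     1.163 -0.35 ] [[-0.     1.    -0.017]
 [ 0.    -0.017 -1.   ]
 [-1.    -0.    -0.   ]]
{'fx': 301.8457685166889, 'fy': 301.8457685166889, 'cx': 279.368180977891, 'cy': 206.38842305983124, 'position': array([444.889, -17.282, 363.517]), 'rotation': array([ 2.874,  0.001, -0.018])}
handle {'point': [281.7, 202.6], 'conf': 0.83} [445.599 -92.601  75.   ]
cam_centre {'point': [317.0, 42.3], 'conf': 0.75} [478.297  49.711  75.   ]
plunger_tip {'point': [333.1, 46.6], 'conf': 0.68} [492.276  46.101  75.   ]
```

View pics/w10.png

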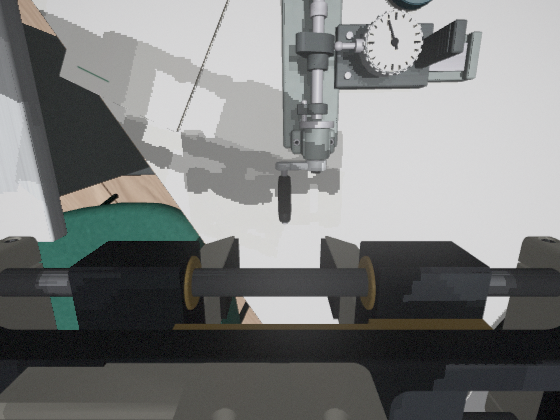

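```bash
python3 - <<'E'
from h import *
m=bot.camera_model('wrist');d=np.load('pics/w10.npy')
def reg(u0,u1,v0,v1,z0,z1):
    V,U=np.mgrid[v0:v1,u0:u1];V=V.ravel();U=U.ravel()
    P=np.array([w('wrist',u,v,d[v,u],m) for u,v in zip(U,V)])
    return P[(P[:,2]>z0)&(P[:,2]<z1)]
h=reg(270,300,176,226,60,95)
print('handle',h.mean(0),h.min(0),h.max(0),np.percentile(h[:,2],90))
for y in range(-115,-60,8):
    s=h[abs(h[:,1]-y)<4]
    if len(s)>5: print(y,s[:,0].min(),s[:,0].max(),s[:,2].max())
s=reg(305,335,0,110,70,84)
for y in range(0,110,10):
    q=s[abs(s[:,1]-y)<4]
    if len(q)>5: print('shaft',y,q[:,0].min(),q[:,0].max(),np.percentile(q[:,2],95))
E
```

```text
handle [448.064 -87.607  81.02 ] [ 441.839 -113.058   76.052] [454.087 -65.358  84.32 ] 82.81324172026343
-115 445.6270590427192 450.6113136332074 79.80345032363743
-107 442.69573183387223 453.691702944431 83.66735132234015
-99 441.8389993879507 453.7305029389684 84.31993083236756
-91 442.02046964536885 453.8097080538768 83.88338680122365
-83 442.18427105044236 453.89744962397856 84.28404990170657
-75 442.3602319167842 454.0201610968905 83.60634158460334
-67 442.5136663968575 454.08683861404904 83.26244980396837
shaft 0 467.95786301131926 488.266988756436 83.3804446159277
shaft 10 474.231540031119 483.4741769471111 81.55187942456132
shaft 20 474.20704213283295 483.1221654531198 81.66632007865813
shaft 30 469.71609431824197 487.7806163206411 83.85482172508551
shaft 40 467.89821755323743 492.6100785943677 83.8427535244358
shaft 50 490.10053913578685 492.99327846436597 83.7757005715728
shaft 60 473.99957050220996 483.1506824317703 81.23036602328818
shaft 70 472.0214976521788 486.9377858406463 83.51054742514185
shaft 80 472.0657371237724 486.26171289511933 83.33492737799318
```

```bash
python3 -m handwheel '[[[0,0.57,0.3,0],[3.5,0,0,0],[4.0,0,0,0],[3.5,0,0,0],[2.0,0,0,0],[0.5,0,0,0],[0,0,0,0],[0,0,0,0]]]' 0.35
python3 - <<'E'
from h import *
o=bot.get_obs();print(o['tool_pos'],o['contact_force'])
m=bot.camera_model('wrist')
p,d=cap('wrist','w11');np.save('pics/w11.npy',d)
p,d=cap('top','t1');c=cv2.resize(p[165:280,175:325],None,fx=5,fy=5,interpolation=cv2.INTER_CUBIC)
cv2.imwrite('pics/t1c.png',c[:,:,::-1])
E
```

```text
time: 9.9
tool_pos: [449.3, -91.7, 70.5]
tcp_rot: [1.308, 1.57, -0.283]
contact_force: [0.1, 0.3, 0.5]
grip_width: 32.1
[449.306 -91.664  70.513] [0.09  0.306 0.536]
```

View pics/w11.png

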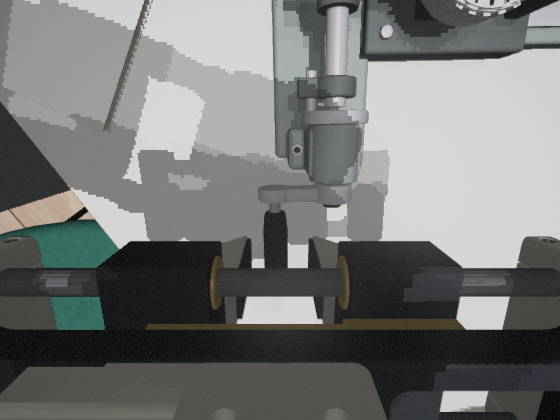

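View pics/t1c.png

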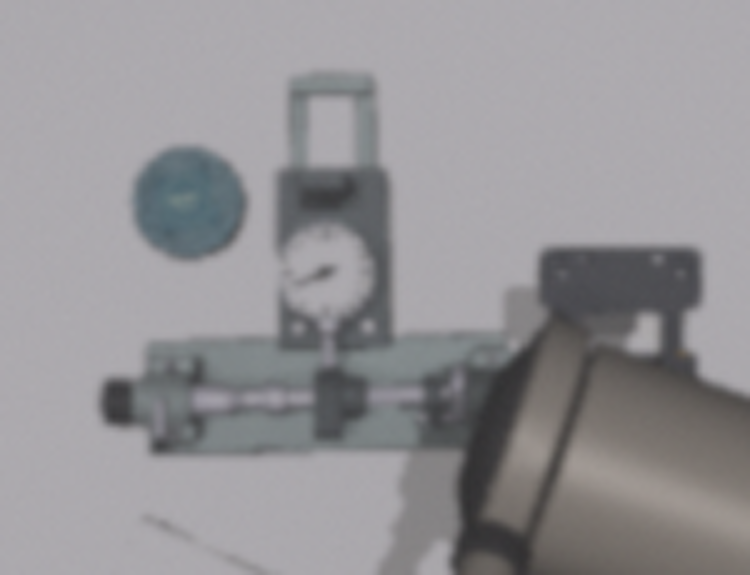

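```bash
python3 - <<'E'
from h import *
m=bot.camera_model('wrist');d=np.load('pics/w11.npy')
print(m['position'])
V,U=np.mgrid[212:262,255:300];V=V.ravel();U=U.ravel()
P=np.array([w('wrist',u,v,d[v,u],m) for u,v in zip(U,V)]);h=P[(P[:,2]>65)&(P[:,2]<95)]
for y in range(-105,-60,5):
    s=h[abs(h[:,1]-y)<2.5]
    if len(s)>5: print(y,s[:,0].min(),s[:,0].max(),np.percentile(s[:,2],95))
V,U=np.mgrid[10:120,310:370];V=V.ravel();U=U.ravel()
P=np.array([w('wrist',u,v,d[v,u],m) for u,v in zip(U,V)]);h=P[(P[:,2]>70)&(P[:,2]<95)]
for y in range(-60,60,5):
    s=h[abs(h[:,1]-y)<2.5]
    if len(s)>5: print(y,s[:,0].min(),s[:,0].max(),np.percentile(s[:,2],95))
E
```

```text
[451.706 -20.772 229.943]
-95 441.9676009535013 454.7127458936469 80.24418438063638
-90 442.089063223495 454.80851589021665 83.8084233428283
-85 442.3180043448878 454.8796361705273 83.76478407830409
-80 442.5217164990556 454.9784562687349 83.87134949017589
-75 442.11399073124323 455.00066052313827 83.8718701097421
-70 442.7761802660798 454.53408375869503 83.57766615410063
-65 443.51760986444015 454.07527166026927 82.70992743354802
-20 466.0912674262697 494.80244035166305 92.80745039759532
-15 466.09835739296403 494.22769658113975 92.5279340589274
-10 466.58720453781 487.96814978988755 86.43619421170867
-5 466.5425345419751 488.5532566169225 86.78532717821442
0 466.5787805427768 487.7113971701929 86.0823432328811
5 473.84542457276325 483.4403922222222 82.13382455023354
10 473.8994033232767 484.119574564699 82.30153672489752
15 473.9500672089487 483.56809437209523 82.19015194762615
20 473.8674790436177 483.77540918167153 82.17935375268009
25 470.28503511014105 487.1322876233215 82.04082584647826
30 470.1776716479068 487.41038855517695 76.12492421732658
```

```bash
python3 -m handwheel '[[[0,-0.23,0,0],[0.7,0,0,0],[0.75,0,0,0],[0,0,0,0],[0,0,0,0]]]' 0.35
python3 - <<'E'
from h import *
o=bot.get_obs();print(o['tool_pos'],o['contact_force'])
p,d=cap('wrist','w12')
E
python3 -m handwheel '[[[0,0,0,0],[0,0,0,0],[0,0,0,0],[0,0,0,0],[0,0,0,0],[0,0,0,0]]]' 0.1
```

```text
time: 10.42
tool_pos: [445.7, -91.1, 54.7]
tcp_rot: [-2.002, 1.57, 2.69]
contact_force: [-0.5, 0.3, -0.3]
grip_width: 32.3
[445.672 -91.064  54.711] [-0.452  0.327 -0.302]
time: 10.97
tool_pos: [446.3, -91.2, 55.3]
tcp_rot: [1.558, 1.57, -0.034]
contact_force: [1.1, 0.4, -0.5]
grip_width: 11.6
```

View pics/w12.png

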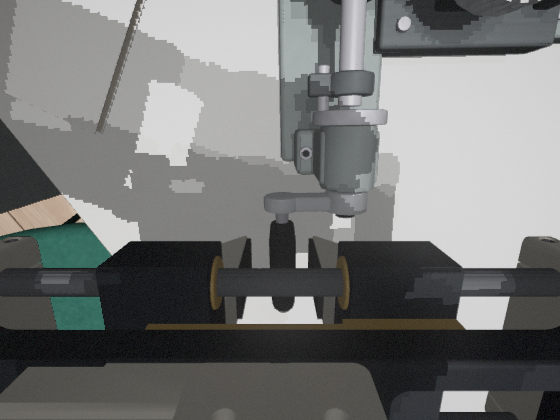

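```bash
python3 - <<'E'
import numpy as np
from h import bot
print(bot.get_obs()['grip_width'])
a=-1.57
for i in range(32):
    b=a+.1; print(round(b,2), round(-3*(np.cos(b)-np.cos(a)),3), round(3*(np.sin(b)-np.sin(a)),3)); a=b
E
python3 -m handwheel '[[[-0.3,0.015,0,0],[-0.298,0.045,0,0],[-0.292,0.074,0,0],[0,0,0,0]]]' 0.1
```

```text
11.637126431407752
-1.47 -0.299 0.015
-1.37 -0.296 0.045
-1.27 -0.29 0.074
-1.17 -0.282 0.103
-1.07 -0.27 0.131
-0.97 -0.256 0.157
-0.87 -0.239 0.182
-0.77 -0.219 0.205
-0.67 -0.198 0.225
-0.57 -0.174 0.244
-0.47 -0.149 0.26
-0.37 -0.122 0.274
-0.27 -0.094 0.285
-0.17 -0.065 0.293
-0.07 -0.036 0.298
0.03 -0.006 0.3
0.13 0.024 0.299
0.23 0.054 0.295
0.33 0.083 0.288
0.43 0.111 0.278
0.53 0.138 0.266
0.63 0.164 0.251
0.73 0.189 0.233
0.83 0.211 0.213
0.93 0.231 0.191
1.03 0.249 0.167
1.13 0.264 0.141
1.23 0.277 0.114
1.33 0.287 0.086
1.43 0.294 0.057
1.53 0.299 0.027
1.63 0.3 -0.003
time: 11.3
tool_pos: [447.5, -91.2, 64.5]
tcp_rot: [2.087, 1.571, 0.496]
contact_force: [0.3, 0.6, -4.2]
grip_width: 11.7
```

```bash
python3 -m handwheel '[[[-0.282,0.103,0,0],[-0.27,0.131,0,0],[-0.256,0.157,0,0],[-0.239,0.182,0,0],[0,0,0,0]]]' 0.1
python3 -m handwheel '[[[-0.219,0.205,0,0],[-0.198,0.225,0,0],[-0.174,0.244,0,0],[-0.149,0.26,0,0],[0,0,0,0]]]' 0.1
```

```text
time: 11.72
tool_pos: [453.4, -91.3, 75.0]
tcp_rot: [2.02, 1.571, 0.428]
contact_force: [-0.6, 1.2, -3.4]
grip_width: 11.8
time: 12.13
tool_pos: [463.0, -91.5, 82.3]
tcp_rot: [1.921, 1.57, 0.33]
contact_force: [-2.3, 0.9, -2.5]
grip_width: 11.7
```

```bash
python3 -m handwheel '[[[-0.122,0.274,0,0],[-0.094,0.285,0,0],[-0.065,0.293,0,0],[-0.036,0.298,0,0],[0,0,0,0]]]' 0.1
python3 -m handwheel '[[[-0.006,0.3,0,0],[0.024,0.299,0,0],[0.054,0.295,0,0],[0.083,0.288,0,0],[0,0,0,0]]]' 0.1
cat > td.py <<'E'
from h import *
import sys
n=sys.argv[1]
o=bot.get_obs();print(o['time'],o['tool_pos'],o['contact_force'])
p,d=cap('top',n); q,_=cap('wrist',n+'w')
c=cv2.resize(p[200:255,215:265],None,fx=10,fy=10,interpolation=cv2.INTER_CUBIC)
cv2.imwrite('pics/%sc.png'%n,c[:,:,::-1])
E
python3 td.py t2
```

```text
time: 12.55
tool_pos: [474.6, -91.6, 85.2]
tcp_rot: [2.17, 1.57, 0.579]
contact_force: [-2.6, 1.2, -1.7]
grip_width: 11.7
time: 12.97
tool_pos: [486.2, -91.8, 83.5]
tcp_rot: [-3.043, 1.57, 1.649]
contact_force: [-4.1, 3.3, 0.4]
grip_width: 11.4
12.9667 [486.221 -91.78   83.504] [-4.105  3.324  0.352]
```

View pics/t2c.png

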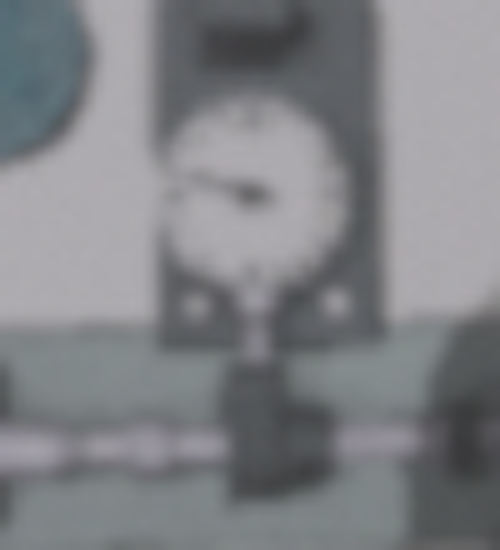

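View pics/t2w.png

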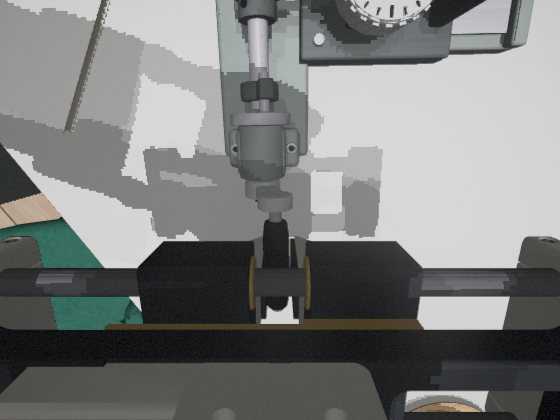

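```bash
cat > needle.py <<'E'
from h import *
def read(img,c=None):
    g=cv2.cvtColor(img,cv2.COLOR_RGB2GRAY).astype('float32')
    if c is None: c=(240.3,219.2)
    best=None
    th=np.radians(np.arange(0,360,1.0))  # clockwise from image-down
    r=np.arange(2.5,7.0,0.25)
    for cx in np.arange(c[0]-.8,c[0]+.81,.2):
        for cy in np.arange(c[1]-.8,c[1]+.81,.2):
            X=cx-np.sin(th)[:,None]*r; Y=cy+np.cos(th)[:,None]*r
            I=cv2.remap(g,X.astype('float32'),Y.astype('float32'),cv2.INTER_CUBIC).mean(1)
            i=int(I.argmin()); 
            k=np.arange(-8,9); wgt=np.clip(np.median(I)-I[(i+k)%360],0,None)
            a=i+(k*wgt).sum()/wgt.sum()
            if best is None or I[i]<best[0]: best=(I[i],a,cx,cy)
    return best
if __name__=='__main__':
    import sys
    for n in sys.argv[1:]:
        b=read(cv2.imread('pics/%s.png'%n)[:,:,::-1]); print(n,b,'mm',b[1]/18)
E
python3 - <<'E'
from h import *
p,d=bot.capture('top'); cv2.imwrite('pics/t3.png',p[:,:,::-1])
m=bot.camera_model('top')
a=np.array(px('top',[478+68,46.5,87],m));b=np.array(px('top',[478,48,87],m));print(a,b,np.degrees(np.arctan2(-(b-a)[0],(b-a)[1])))
E
python3 needle.py t2 t3; python3 - <<'E'
import cv2;from needle import *
# t1 only cropped & scaled; shrink back
c=cv2.imread('pics/t1c.png'); c=cv2.resize(c,(150,115),interpolation=cv2.INTER_AREA)
full=np.zeros((420,560,3),'uint8'); full[165:280,175:325]=c
b=read(full[:,:,::-1]);print(b,b[1]/18)
E
```

```text
[239.786 216.487] [239.792 243.992] -0.014057529418368665
t2 (np.float32(136.23378), np.float64(114.01764319609595), np.float64(241.0999999999999), np.float64(219.9999999999999)) mm 6.334313510894219
t3 (np.float32(136.71664), np.float64(114.06037624278595), np.float64(241.0999999999999), np.float64(219.9999999999999)) mm 6.336687569043664
(np.float32(128.52882), np.float64(66.98951516792552), np.float64(241.0999999999999), np.float64(218.39999999999998)) 3.721639731551418
```

```bash
cat > needle.py <<'E'
from h import *
def center(img):
    g=cv2.cvtColor(img,cv2.COLOR_RGB2GRAY)
    k=8;x0,y0=226,204
    u=cv2.resize(g[y0:236,x0:256],None,fx=k,fy=k,interpolation=cv2.INTER_CUBIC)
    e=(u>155).astype('uint8')
    # best disc of radius ~ 24mm*401.8/998 px
    r=int(round(21.5*401.8/998*k)); K=np.zeros((2*r+1,2*r+1),'float32'); cv2.circle(K,(r,r),r,1,-1); cv2.circle(K,(r,r),int(r*.5),0,-1)
    s=cv2.filter2D(e.astype('float32'),-1,K/K.sum(),borderType=cv2.BORDER_CONSTANT)
    yy,xx=np.where(s>=s.max()-0.003); 
    return x0+(xx.mean()+.5)/k-.5, y0+(yy.mean()+.5)/k-.5, s.max()
def read(img,c):
    g=cv2.cvtColor(img,cv2.COLOR_RGB2GRAY).astype('float32')
    th=np.radians(np.arange(0,360,1.0)); r=np.arange(3,7.0,0.25)
    X=c[0]-np.sin(th)[:,None]*r; Y=c[1]+np.cos(th)[:,None]*r
    I=cv2.remap(g,X.astype('float32'),Y.astype('float32'),cv2.INTER_CUBIC).mean(1)
    i=int(I.argmin()); k=np.arange(-10,11); wg=np.clip(np.median(I)-I[(i+k)%360],0,None)
    return i+(k*wg).sum()/wg.sum()
C=(240.4,218.8)
if __name__=='__main__':
    import sys
    for n in sys.argv[1:]:
        im=cv2.imread('pics/%s.png'%n)[:,:,::-1]; c=center(im); print(n,c,read(im,c)/18,read(im,C)/18)
E
python3 needle.py t2 t3; python3 - <<'E'
import cv2;from needle import *
c=cv2.imread('pics/t1c.png'); c=cv2.resize(c,(150,115),interpolation=cv2.INTER_AREA)
full=np.zeros((420,560,3),'uint8'); full[165:280,175:325]=c
b=full[:,:,::-1];c=center(b);print(c,read(b,c)/18,read(b,C)/18)
E
```

```text
t2 (np.float64(238.69886363636363), np.float64(218.67613636363637), np.float32(0.7398446)) 5.877353481671744 5.665429124257573
t3 (np.float64(238.68125), np.float64(218.675), np.float32(0.7558284)) 5.939713232411329 5.713896612848462
(np.float64(238.46875), np.float64(218.95833333333334), np.float32(0.6945426)) 3.4429187504336705 3.823428676272304
```

```bash
cat > tr.py <<'E'
from needle import *
import sys
o=bot.get_obs(); t,f=o['tool_pos'],o['contact_force']
p,d=cap('top',sys.argv[1]); mm=read(p,C)/18
open('log.txt','a').write('%s %.3f %.3f %.3f %.3f %.2f %.2f %.2f\n'%(sys.argv[1],t[0],t[1],t[2],mm,*f)); print(t,f,'mm',mm)
E
python3 -m handwheel '[[[0.111,0.278,0,0],[0.138,0.266,0,0],[0,0,0,0]]]' 0.1; python3 tr.py a1
python3 -m handwheel '[[[0.164,0.251,0,0],[0.189,0.233,0,0],[0,0,0,0]]]' 0.1; python3 tr.py a2
```

```text
time: 13.37
tool_pos: [491.2, -91.9, 81.0]
tcp_rot: [-2.298, 1.57, 2.394]
contact_force: [-4.4, 4.2, 2.2]
grip_width: 11.7
[491.227 -91.879  81.027] [-4.391  4.191  2.184] mm 7.376501570631821
time: 13.67
tool_pos: [495.9, -91.9, 77.6]
tcp_rot: [-2.192, 1.57, 2.5]
contact_force: [-5.3, 4.9, 2.6]
grip_width: 11.8
[495.885 -91.943  77.553] [-5.321  4.919  2.606] mm 10.763268444911452
```

```bash

python3 -m handwheel '[[[0.211,0.213,-0.05,0],[0.231,0.191,-0.05,0],[0,0,0,0]]]' 0.1; python3 tr.py a3
python3 -m handwheel '[[[0.249,0.167,0,0],[0.264,0.141,0,0],[0,0,0,0]]]' 0.1; python3 tr.py a4
```

```text
time: 13.97
tool_pos: [501.0, -91.7, 73.4]
tcp_rot: [1.191, 1.569, -0.4]
contact_force: [-1.7, 1.0, 1.5]
grip_width: 11.6
[501.007 -91.706  73.359] [-1.735  1.042  1.501] mm 13.552536930638384
time: 14.27
tool_pos: [503.9, -91.7, 67.8]
tcp_rot: [1.26, 1.569, -0.331]
contact_force: [-1.6, -1.3, 2.3]
grip_width: 11.4
[503.948 -91.74   67.839] [-1.62  -1.274  2.326] mm 12.27162041632351
```

```bash

python3 -m handwheel '[[[0.277,0.114,0,0],[0.287,0.086,0,0],[0,0,0,0]]]' 0.1; python3 tr.py a5
python3 -m handwheel '[[[0.294,0.057,0,0],[0.299,0.027,0,0],[0,0,0,0]]]' 0.1; python3 tr.py a6
cat > fit.py <<'E'
import numpy as np
from scipy.optimize import least_squares
L=[l.split() for l in open('log.txt')]; A=np.array([[float(v) for v in l[1:]] for l in L])
T=np.array([[446.3,55.3],[447.5,64.5],[453.4,75],[463,82.3],[474.6,85.2],[486.2,83.5]])
P=np.vstack([T,A[:,[0,2]]])
f=least_squares(lambda q:np.hypot(P[:,0]-q[0],P[:,1]-q[1])-30,[476,55]);c=f.x
print('centre',c,f.fun.round(2))
phi=np.arctan2(P[:,0]-c[0],P[:,1]-c[1]);print(phi.round(3))
def lift(d):
    d=np.abs(d); n=18*np.cos(d)+np.sqrt(np.maximum(100-324*np.sin(d)**2,0))-4
    a=np.radians(63.6)-d; fl=18/np.cos(np.clip(a,0,1.2))-4
    # contact on nose while centre-line angle: pick flank when ball centre before tangent
    dn=np.arctan2(18*np.sin(np.radians(63.6)),18)  # flank length tangent point angle from flank start
    return np.where(a>dn,n*0+n,np.where(a<=0,14,fl))-14 if False else np.where(a<=0,14,np.where(a<dn,fl,n))-14
ph=phi[6:];mm=A[:,3]
g=least_squares(lambda q:lift(ph-q[0])+q[1]-mm,[1.03,3.9])
print(g.x,'res',g.fun.round(2)); print(lift(np.array([0,.1,.2,.3,.4,.5,.675])))
print('target tool',c[0]+30*np.sin(g.x[0]),c[1]+30*np.cos(g.x[0]))
E
python3 fit.py; cat log.txt
```

```text
time: 14.57
tool_pos: [505.7, -91.7, 62.0]
tcp_rot: [1.163, 1.57, -0.429]
contact_force: [0.4, -2.3, 1.3]
grip_width: 11.8
[505.737 -91.747  62.038] [ 0.426 -2.256  1.338] mm 8.616181980343788
time: 14.87
tool_pos: [506.4, -91.7, 56.1]
tcp_rot: [1.085, 1.57, -0.507]
contact_force: [0.7, -1.9, 1.1]
grip_width: 11.5
[506.368 -91.733  56.068] [ 0.74  -1.891  1.073] mm 5.950451405390506
centre [476.33306529  55.33152674] [ 0.03  0.26  0.21  0.08 -0.08 -0.15 -0.3  -0.4   0.56  0.32  0.16  0.04]
[-1.572 -1.263 -0.862 -0.459 -0.058  0.337  0.525  0.722  0.94   1.146
  1.347  1.546]
[0.97545616 2.80759351] res [ 0.21  0.39 -0.78 -0.2   0.54 -0.17]
[10.          9.7472893   8.97992856  7.66390007  5.73597028  3.96109738
  1.84876015]
target tool 501.17179877085493 72.15523974458502
a1 491.227 -91.879 81.027 7.377 -4.39 4.19 2.18
a2 495.885 -91.943 77.553 10.763 -5.32 4.92 2.61
a3 501.007 -91.706 73.359 13.553 -1.74 1.04 1.50
a4 503.948 -91.740 67.839 12.272 -1.62 -1.27 2.33
a5 505.737 -91.747 62.038 8.616 0.43 -2.26 1.34
a6 506.368 -91.733 56.068 5.950 0.74 -1.89 1.07
```

```bash

python3 -m handwheel '[[[-0.299,-0.027,0,0],[-0.294,-0.057,0,0],[0,0,0,0],[0,0,0,0]]]' 0.1; python3 tr.py b1
python3 -m handwheel '[[[-0.287,-0.086,0,0],[-0.277,-0.114,0,0],[0,0,0,0],[0,0,0,0]]]' 0.1; python3 tr.py b2
python3 -m handwheel '[[[-0.264,-0.141,0,0],[-0.249,-0.167,0,0],[0,0,0,0],[0,0,0,0]]]' 0.1; python3 tr.py b3
python3 -m handwheel '[[[-0.231,-0.191,0,0],[-0.211,-0.213,0,0],[0,0,0,0],[0,0,0,0]]]' 0.1; python3 tr.py b4
python3 fit.py
python3 - <<'E'
import cv2,numpy as np
t=[cv2.resize(cv2.imread('pics/%s.png'%n)[206:233,227:254],None,fx=14,fy=14,interpolation=cv2.INTER_CUBIC) for n in ('a3','b4')]
for i in t:
    x,y=int((240.4-227+.5)*14),int((218.8-206+.5)*14); cv2.line(i,(x-4,y),(x+4,y),(0,0,255),1); cv2.line(i,(x,y-4),(x,y+4),(0,0,255),1)
cv2.imwrite('pics/cmp.png',np.hstack(t))
E
```

```text
time: 15.25
tool_pos: [505.4, -91.7, 62.4]
tcp_rot: [0.868, 1.57, -0.723]
contact_force: [1.7, -5.0, -4.3]
grip_width: 11.9
[505.37  -91.743  62.366] [ 1.697 -4.974 -4.347] mm 6.54609954790245
time: 15.63
tool_pos: [503.6, -91.7, 67.9]
tcp_rot: [1.204, 1.57, -0.387]
contact_force: [3.6, -4.3, -5.6]
grip_width: 11.5
[503.613 -91.689  67.929] [ 3.572 -4.321 -5.555] mm 9.044271765616044
time: 16.02
tool_pos: [500.6, -91.7, 73.3]
tcp_rot: [1.146, 1.57, -0.445]
contact_force: [2.0, -3.9, -2.9]
grip_width: 11.5
[500.551 -91.678  73.336] [ 2.026 -3.87  -2.876] mm 13.11306557544767
time: 16.4
tool_pos: [496.5, -91.6, 77.9]
tcp_rot: [1.135, 1.569, -0.457]
contact_force: [2.5, -5.2, -2.5]
grip_width: 11.7
[496.515 -91.6    77.894] [ 2.49  -5.151 -2.55 ] mm 13.219911267114876
centre [476.34688265  55.373457  ] [ 0.05  0.26  0.2   0.05 -0.12 -0.2  -0.34 -0.44  0.52  0.29  0.14  0.03
 -0.15  0.02  0.14  0.23]
[-1.573 -1.264 -0.863 -0.46  -0.059  0.337  0.526  0.722  0.941  1.147
  1.348  1.548  1.334  1.139  0.932  0.73 ]
[0.91943937 2.61353079] res [ 1.1   0.86 -0.95 -0.98 -0.82 -1.02  1.51  2.33 -0.5  -1.52]
[10.          9.7472893   8.97992856  7.66390007  5.73597028  3.96109738
  1.84876015]
target tool 500.2047382934859 73.56143995346729
```

View pics/cmp.png

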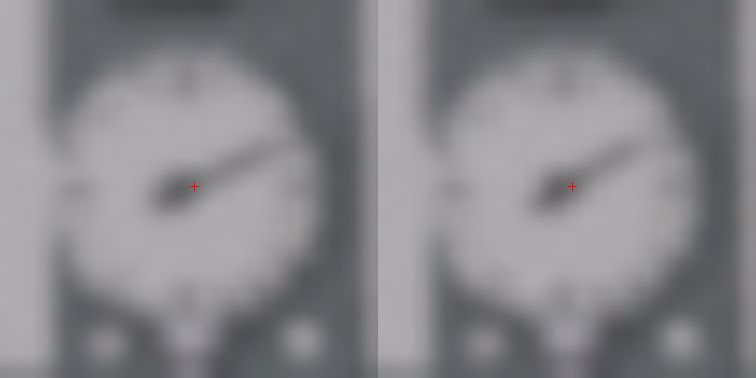

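```bash
cat > fit2.py <<'E'
from needle import *
from scipy.optimize import least_squares
L=[l.split() for l in open('log.txt')]; N=[l[0] for l in L]; A=np.array([[float(v) for v in l[1:]] for l in L])
IM=[cv2.imread('pics/%s.png'%n)[:,:,::-1] for n in N]
c=cv2.resize(cv2.imread('pics/t1c.png'),(150,115),interpolation=cv2.INTER_AREA)
t1=np.zeros((420,560,3),'uint8'); t1[165:280,175:325]=c; t1=t1[:,:,::-1]
def lift(d):
    d=np.abs(d); n=18*np.cos(d)+np.sqrt(np.maximum(100-324*np.sin(d)**2,0))-4
    a=np.radians(63.6)-d; fl=18/np.cos(np.clip(a,0,1.2))-4; dn=np.arctan2(18*np.sin(np.radians(63.6)),18)
    return np.where(a<=0,14,np.where(a<dn,fl,n))-14
ph=np.arctan2(A[:,0]-476.35,A[:,2]-55.37)
s=np.array([{'a':1,'c':1,'b':-1}.get(n[0],0) for n in N])
for C in [(240.4,218.8),(240.1,218.8),(239.9,218.8),(239.7,218.8),(239.9,219.1),(239.9,218.5)]:
    mm=np.array([read(i,C)/18 for i in IM]); z=read(t1,C)/18
    g=least_squares(lambda q:lift(ph-q[0]-s*q[1])+3.9-mm,[.9,.07])
    print(C,'t1 %.2f'%z,mm.round(2),g.x.round(3),g.fun.round(2),'cost %.2f'%g.cost)
E
python3 fit2.py
```

```text
(240.4, 218.8) t1 3.82 [ 7.38 10.76 13.55 12.27  8.62  5.95  6.55  9.04 13.11 13.22] [0.845 0.122] [ 1.47  1.6   0.33  0.8   1.41  0.8  -0.15  0.26 -0.34  0.68] cost 4.39
(240.1, 218.8) t1 3.72 [ 7.54 10.94 13.62 12.39  8.84  6.05  6.66  9.22 13.22 13.28] [0.85  0.118] [ 1.28  1.41  0.27  0.7   1.22  0.72 -0.16  0.27 -0.34  0.62] cost 3.40
(239.9, 218.8) t1 3.67 [ 7.61 11.05 13.67 12.5   9.    6.06  6.72  9.33 13.28 13.34] [0.853 0.116] [ 1.18  1.27  0.21  0.61  1.1   0.73 -0.16  0.27 -0.34  0.56] cost 2.85
(239.7, 218.8) t1 3.66 [ 7.72 11.21 13.73 12.56  9.11  6.11  6.78  9.49 13.34 13.4 ] [0.857 0.112] [ 1.08  1.12  0.15  0.54  0.98  0.67 -0.14  0.25 -0.34  0.5 ] cost 2.29
(239.9, 219.1) t1 3.89 [ 7.73 11.   13.5  12.33  9.    6.23  6.88  9.38 13.11 13.17] [0.854 0.115] [ 1.08  1.33  0.38  0.77  1.09  0.55 -0.3   0.26 -0.16  0.73] cost 2.93
(239.9, 218.5) t1 3.50 [ 7.5  11.11 13.84 12.66  8.95  5.89  6.55  9.33 13.45 13.55] [0.853 0.116] [ 1.31  1.23  0.04  0.44  1.14  0.89  0.01  0.26 -0.52  0.34] cost 2.98
```

```bash

python3 -m handwheel '[[[-0.189,-0.233,0,0],[-0.164,-0.251,0,0],[0,0,0,0],[0,0,0,0]]]' 0.1; python3 tr.py b5
python3 -m handwheel '[[[0.164,0.251,0,0],[0.189,0.233,0,0],[0,0,0,0],[0,0,0,0]]]' 0.1; python3 tr.py c1
python3 -m handwheel '[[[0.211,0.213,0,0],[0,0,0,0],[0,0,0,0]]]' 0.1; python3 tr.py c2
python3 -m handwheel '[[[0.231,0.191,0,0],[0,0,0,0],[0,0,0,0]]]' 0.1; python3 tr.py c3
python3 -m handwheel '[[[0.249,0.167,0,0],[0,0,0,0],[0,0,0,0]]]' 0.1; python3 tr.py c4
python3 -m handwheel '[[[0.264,0.141,0,0],[0,0,0,0],[0,0,0,0]]]' 0.1; python3 tr.py c5
python3 -m handwheel '[[[0.277,0.114,0,0],[0,0,0,0],[0,0,0,0]]]' 0.1; python3 tr.py c6
sed -i 's/^for C in.*/print(ph.round(3))\nfor C in [(239.8,218.95)]:/' fit2.py; python3 fit2.py; python3 -c "
from h import *
cap('wrist','w20')"
```

```text
time: 16.78
tool_pos: [491.6, -91.5, 81.5]
tcp_rot: [1.045, 1.569, -0.547]
contact_force: [2.9, -4.6, -1.2]
grip_width: 11.7
[491.605 -91.538  81.489] [ 2.862 -4.629 -1.229] mm 10.171451713354426
time: 17.17
tool_pos: [495.3, -91.7, 77.9]
tcp_rot: [-1.178, 1.569, -2.768]
contact_force: [-3.8, -6.3, 4.6]
grip_width: 11.7
[495.306 -91.72   77.868] [-3.773 -6.316  4.585] mm 10.432320482324092
time: 17.47
tool_pos: [497.8, -91.7, 75.8]
tcp_rot: [-0.85, 1.57, -2.441]
contact_force: [-0.8, -4.4, 3.1]
grip_width: 11.7
[497.845 -91.686  75.845] [-0.774 -4.4    3.123] mm 12.778916776108069
time: 17.77
tool_pos: [499.9, -91.7, 73.6]
tcp_rot: [-0.448, 1.57, -2.039]
contact_force: [-0.8, -5.9, 2.9]
grip_width: 11.8
[499.941 -91.711  73.56 ] [-0.797 -5.872  2.9  ] mm 13.44644744894712
time: 18.07
tool_pos: [501.8, -91.7, 71.0]
tcp_rot: [0.418, 1.57, -1.173]
contact_force: [-0.3, -4.5, 2.6]
grip_width: 11.4
[501.816 -91.686  70.999] [-0.271 -4.523  2.567] mm 13.445901314379627
time: 18.37
tool_pos: [503.4, -91.6, 68.3]
tcp_rot: [0.953, 1.57, -0.638]
contact_force: [-0.8, -5.4, 2.5]
grip_width: 11.5
[503.394 -91.641  68.314] [-0.823 -5.43   2.472] mm 12.613056513935538
time: 18.67
tool_pos: [504.7, -91.6, 65.3]
tcp_rot: [1.135, 1.57, -0.457]
contact_force: [0.3, -5.2, 1.6]
grip_width: 11.4
[504.687 -91.647  65.273] [ 0.312 -5.17   1.577] mm 10.771844807072004
[0.525 0.722 0.94  1.146 1.348 1.548 1.334 1.139 0.932 0.73  0.529 0.7
 0.81  0.914 1.02  1.124 1.235]
(239.8, 218.95) t1 3.77 [ 7.72 11.11 13.61 12.45  9.06  6.17  6.83  9.43 13.22 13.28 10.6  10.82
 12.89 13.5  13.5  12.78 11.16] [0.874 0.097] [1.04 1.2  0.26 0.67 1.08 0.64 0.22 1.   0.06 0.56 1.71 1.18 0.34 0.31
 0.34 0.53 0.96] cost 5.91
```

View pics/w20.png

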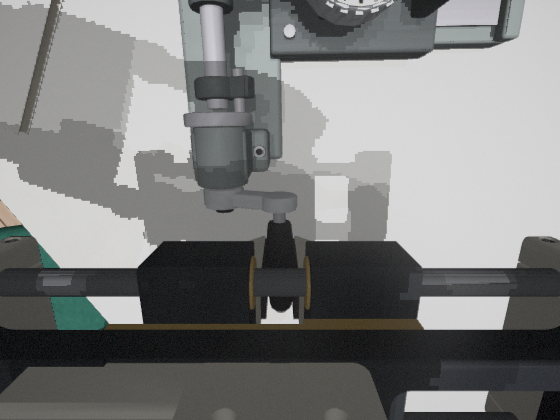

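```bash

python3 -m handwheel '[[[-0.277,-0.114,0,0],[-0.264,-0.141,0,0],[-0.249,-0.167,0,0],[-0.231,-0.191,0,0],[-0.211,-0.213,0,0],[-0.189,-0.233,0,0],[0,0,0.05,0],[0,0,0,0]]]' 0.1; python3 tr.py b6
python3 -m handwheel '[[[0.189,0.233,0,0],[0.211,0.213,0,0],[0,0,0,0],[0,0,0,0]]]' 0.1; python3 tr.py c7
python3 -m handwheel '[[[0.231,0.191,0,0],[0.125,0.087,0,0],[0,0,0,0],[0,0,0,0]]]' 0.1; python3 tr.py c8
python3 fit2.py
```

```text
time: 19.43
tool_pos: [494.1, -91.7, 79.3]
tcp_rot: [1.789, 1.57, 0.197]
contact_force: [2.7, -3.6, -1.0]
grip_width: 11.8
[494.145 -91.687  79.334] [ 2.691 -3.607 -0.99 ] mm 12.158916464344198
time: 19.82
tool_pos: [498.0, -91.8, 75.3]
tcp_rot: [-1.788, 1.57, 2.904]
contact_force: [-1.4, -4.2, 3.6]
grip_width: 12.0
[497.963 -91.767  75.307] [-1.352 -4.213  3.606] mm 12.831046176677539
time: 20.2
tool_pos: [501.1, -91.8, 71.8]
tcp_rot: [2.785, 1.571, 1.193]
contact_force: [-0.4, -4.0, 3.7]
grip_width: 11.7
[501.119 -91.757  71.782] [-0.398 -3.964  3.741] mm 13.551553481064754
[0.525 0.722 0.94  1.146 1.348 1.548 1.334 1.139 0.932 0.73  0.529 0.7
 0.81  0.914 1.02  1.124 1.235 0.639 0.826 0.986]
(239.8, 218.95) t1 3.77 [ 7.72 11.11 13.61 12.45  9.06  6.17  6.83  9.43 13.22 13.28 10.6  10.82
 12.89 13.5  13.5  12.78 11.16 12.34 12.95 13.61] [0.881 0.092] [1.   1.17 0.26 0.69 1.13 0.66 0.38 1.24 0.16 0.53 1.55 1.15 0.33 0.31
 0.34 0.54 0.99 0.99 0.4  0.28] cost 6.57
```

```bash

python3 -m handwheel '[[[0,0,0,0],[0,0,0,0],[0,0,0,0],[0,0,0,0],[0,0,0,0]]]' 0.35; python3 tr.py d1
python3 -m handwheel '[[[-1,0,0,0],[-2,0,0,0],[-3,0,0,0],[-3,0,0,0],[-3,0,0,0],[-1,0,0,0],[0,0,0,0],[0,0,0,0]]]' 0.35; python3 tr.py d2
python3 -c "
from h import *
m=bot.camera_model('wrist');p,d=cap('wrist','w21')
np.save('pics/w21.npy',d)
c=cv2.resize(p[0:100,260:460],None,fx=4,fy=4,interpolation=cv2.INTER_CUBIC);cv2.imwrite('pics/w21c.png',c[:,:,::-1])"
```

```text
time: 20.67
tool_pos: [500.9, -91.5, 71.7]
tcp_rot: [-2.519, 1.57, 2.173]
contact_force: [0.4, 0.2, -0.0]
grip_width: 31.6
[500.863 -91.527  71.721] [ 0.387  0.196 -0.008] mm 13.554289232165972
time: 21.38
tool_pos: [500.8, -91.8, 201.9]
tcp_rot: [1.564, 1.57, -0.028]
contact_force: [0.5, 0.6, 0.9]
grip_width: 32.0
[500.794 -91.764 201.895] [0.465 0.602 0.863] mm 13.509285205185972
```

View pics/w21.png

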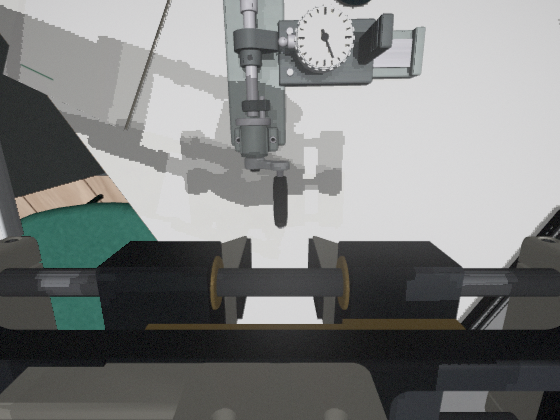

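View pics/w21c.png

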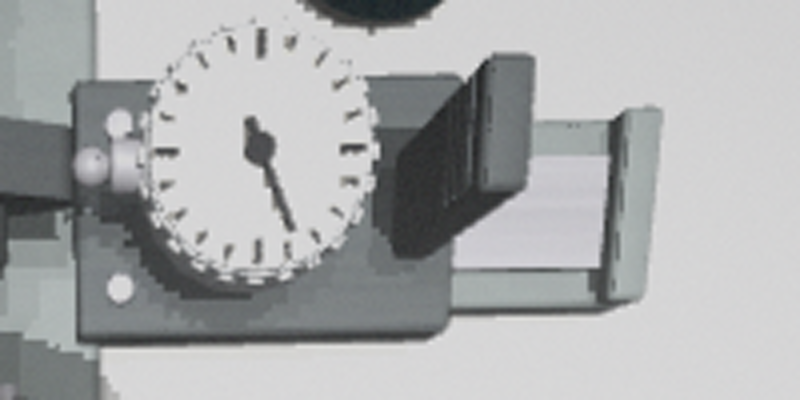

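```bash

python3 -m handwheel '[[[0,-0.5,-2.0,0],[0,0,-2.5,0],[0,0,-2.2,0],[2,0,0,0],[3,0,0,0],[1.2,0,0,0],[0,0,0,0],[0,0,0,0]]]' 0.35
python3 -c "
from h import *
m=bot.camera_model('wrist');print(m['position'],m['rotation']);p,d=cap('wrist','w22')
import pickle;pickle.dump((m,d),open('w22.pkl','wb'))"
```

```text
time: 22.15
tool_pos: [496.5, -24.6, 138.5]
tcp_rot: [-1.784, 1.567, 2.908]
contact_force: [0.5, 0.3, 1.3]
grip_width: 32.0
[499.588  46.103 297.36 ] [ 2.874  0.004 -0.022]
```

View pics/w22.png

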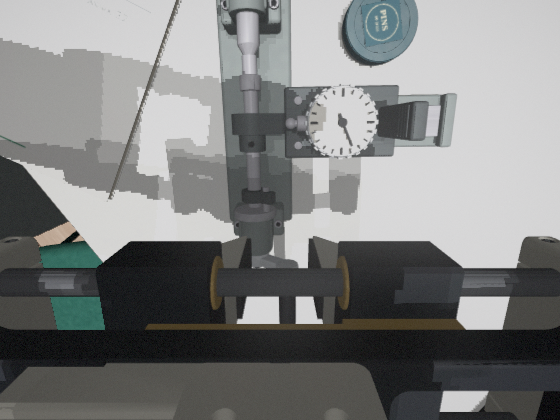

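```bash
python3 - <<'E'
from h import *
import pickle
m,d=pickle.load(open('w22.pkl','rb'))
def reg(u0,u1,v0,v1):
    V,U=np.mgrid[v0:v1,u0:u1];V=V.ravel();U=U.ravel()
    return np.array([w('wrist',u,v,d[v,u],m) for u,v in zip(U,V)])
c=reg(228,292,118,130); c=c[c[:,2]>60]
o=np.argsort(c[:,0])
for x in range(460,508,2):
    s=c[abs(c[:,0]-x)<1]
    if len(s): print(x,len(s),s[:,2].mean().round(2),s[:,2].std().round(2))
# dial plane tilt
g=reg(318,368,95,150); g=g[(g[:,2]>80)&(g[:,2]<95)]
A=np.c_[g[:,0],g[:,1],np.ones(len(g))];print('dial plane',np.linalg.lstsq(A,g[:,2],rcond=None)[0],len(g))
b=reg(222,232,60,200); b=b[(b[:,2]>10)&(b[:,2]<35)];print('bed z',b[:,2].mean())
s=reg(240,262,160,182);s=s[s[:,2]>70];print('shaft',s[:,0].min(),s[:,0].max(),np.percentile(s[:,2],90))
s=reg(240,262,92,112);s=s[s[:,2]>70];print('shaft',s[:,0].min(),s[:,0].max(),np.percentile(s[:,2],90))
p=cv2.imread('pics/w22.png')[80:165,215:400]
cv2.imwrite('pics/w22c.png',cv2.resize(p,None,fx=4.3,fy=4.3,interpolation=cv2.INTER_CUBIC))
E
```

```text
466 21 82.0 1.28
468 29 84.87 0.78
470 33 86.71 0.8
472 30 87.92 0.74
474 35 89.01 0.69
476 34 89.46 0.63
478 37 89.72 0.63
480 35 89.64 0.66
482 37 89.38 0.8
484 38 88.89 0.69
486 38 87.71 0.82
488 38 86.94 0.92
490 36 85.87 0.76
492 37 84.8 0.7
494 34 83.63 0.74
496 34 82.93 0.9
498 32 81.79 0.85
500 36 86.78 35.6
502 36 78.33 1.31
504 28 78.27 1.26
506 33 79.11 1.12
dial plane [-0.002  0.001 87.697] 2732
bed z 22.61359039261772
shaft 473.49998003098233 499.5875732558288 81.12148006854453
shaft 473.75554703652284 483.7397842324038 81.18198111201312
```

View pics/w22c.png

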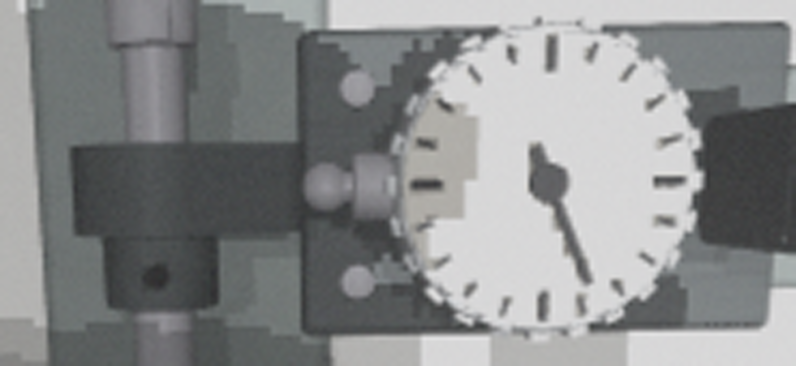

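```bash

python3 -m handwheel '[[[-2,0,0,0],[-3,0,0,0],[-3,0,0,0],[0,0,0,0]]]' 0.35; python3 tr.py e1
python3 -c "
from h import *
o=bot.get_obs();print(o['time'],o['tool_pos'],o['contact_force']);print(bot.close_job())"
```

```text
time: 22.53
tool_pos: [500.5, -25.5, 226.6]
tcp_rot: [1.399, 1.559, -0.192]
contact_force: [1.0, -1.0, 0.4]
grip_width: 31.9
[500.55  -25.495 226.583] [ 1.029 -0.972  0.44 ] mm 3.227289683747304
22.5833 [499.521 -25.312 223.943] [ 0.958 -0.432 -1.035]
the job is handed in; nothing more can be done
None
```

View pics/e1.png

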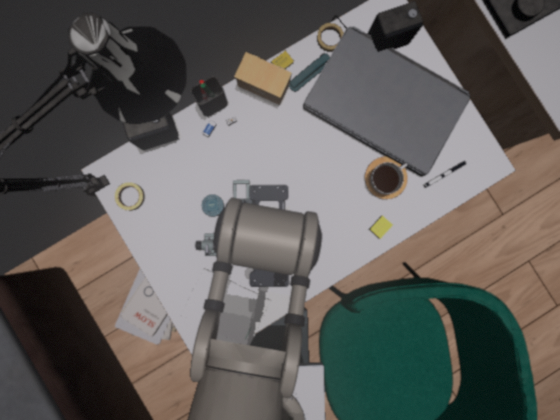

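The cam is standing at full lift against the plunger. The gripper is clear of everything, and I handed the job in at about 22.6 s of the 67 s allowed.

**What I did:** I slid the gauge in by its tab until it read 3.9 mm on the round back, and it still read that after I let go. I then pinched the crank handle and turned it over the top, reading the dial on the way up, past the peak, and on further passes each way. The final approach to the peak was in the forward direction, and then I released the handle. Force at the wrist stayed within about 8 N at every reading, with no more than about 6 N of vertical force on the handle. I did not measure the shaft lift directly.

**Last checks:**
- **Dial:** it reads 13.6 mm, which matches the highest reading seen in the sweeps. It held there after release and is well short of the 18 mm bottom.
- **Cam angle:** the depth picture of the cam's upper flank gives a slope of -0.500, against -0.496 expected with the nose straight at the plunger. That puts the nose within about 1°.
- **Other things on the desk:** they appear unmoved in the last overhead picture.

**What disagreed:**
- **Peak reading:** 13.6 mm is about 0.3 mm below 3.9 + 10 mm. I put this down to dial-reading error or a slight shift of the gauge, and did not settle which.
- **Handle play:** the handle position showed about 0.15 rad difference between turning forward and back, so I set the final position from the dial and the cam picture.
- **Final automatic dial reading:** it gave 3.2 mm, but the arm was covering the dial in that picture, so I disregard it.

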